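# Set out the waffle toppings board

### The arm

A 7-joint arm with a two-finger parallel gripper is mounted at the origin on the work surface. World frame = base frame: x ahead of the robot, y to its left, z up, the work surface at z = 0. Lengths are in m, angles in rad, forces in N, time in s.
With the tool pointing down it reaches from about 0.425 to 0.925 m from the base axis. Payload 6.8 kg.
Tool frame: the origin (TCP) lies at the very end of the fingers, on their centre line; the grasp point (between the pads) lies bot.tcp_to_grasp behind it (bot.tcp_to_grasp is the distance from the TCP to the grasp point, in m); z points along the fingers, y is the line along which they close (so a half turn about z gives the same grasp; the last joint's range is limited). The gripper opens to 85 mm and grips with 20 to 120 N. Pads are 22 mm wide; open, the fingers measure 114 mm over their backs; the gripper's body (76 mm by 85 mm) begins 54 mm behind the grasp point. The pads swing forward as they close: fully open they stand 13 mm farther back than shut.
Start: joints at [-1.364, 0.477, 0.022, 1.555, -0.011, 1.109, -0.083], TCP at [0.209, 0.642, 0.231] pointing down, gripper open.
Joint ranges: [-2.96, 2.96], [-0.34, 2.1], [-1.41, 1.46], [0.24, 2.44], [-1.37, 4.51], [0.17, 1.92], [-2.96, 2.96]. Speed limits (rad/s): [2.39, 2.39, 3.14, 3.14, 3.14, 3.14, 3.14].

### API

Orientations are given as a unit quaternion [w, x, y, z].
In Python, from station import bot gives the robot as it stands.
- The arm moves only by the tool servo_tool, never from a script. Its argument "motion" is a list that holds one entry, the list of rows, each a list of 7 numbers: the shift along the tool's x, y, z in m, then the turn, a rotation vector about the tool's x, y, z in units of 5 degrees (1.0 is 5 degrees), then the opening, from 0 (shut) to 1 (fully open). A call has 1 to 20 rows; each row is the pose to reach, as a shift and turn from the pose commanded when the call began, along the tool's axes at that moment; what a row does not reach only later rows make up. A row lasts 1/12 s, in which the tool goes at most 41.7 mm and 7.16 degrees, less where a joint would pass 70% of its speed; a pose out of reach is approached as far as the arm can. A call with a gripper value outside its range is refused whole. The fingers move at their own pace and stop on an object; "grip_force" is the grip in N (left out, the last holds). Time passes only in rows, so rows that repeat a pose let the fingers close. It gives the time, the measured TCP pose, the force, the opening and the grip force at its end, in the units of the state.
- bot.get_obs(): the state, without advancing time (a new reading comes with each control period).
- bot.read_camera(name): name is "side" or "top" or "wrist"; returns a dict with "img" (420x560x3 uint8, red, green, blue), "K" (3x3 intrinsics, pixels), "k1" (the pictures are not rectified: a ray, as slopes to the right and down, at radius r is drawn at 1 + k1 r^2 times it, then the intrinsics apply), "pose" (4x4, takes a point from camera to world coordinates). Camera axes: x right, y down, z forward; pixel columns grow to the right and rows downward; lengths in m; the calibration is good to about 2 mm. A picture is of the moment at which its call begins. There is no depth.
- bot.hand_in(): hands the job in; it is judged then, once.
The state is a dict: "t": time; "q": joint angles; "joint_vel": joint speeds; "joint_torque": joint torques, N m; "eef_pos": TCP position; "tool_rot": TCP orientation; "contact_force": force on the tool from outside, world axes, zero at the start; "torque": the same for the moment, N m; "gripper_width": opening from 0.0 (shut) to 1.0 (fully open); "grasp_force": force on a finger pad.
Only numpy, scipy, OpenCV 4.12 (cv2) and the standard library are available. Lean on these libraries where they do the work, as an engineer would, in place of code of your own. Each camera call takes 0.05 s, during which the arm holds its last target. There are 200 camera calls.

### The job

Set out the toppings for the waffle stall on the dark wooden board: stand the jam jar in the middle of the round cork mat and the steel sugar shaker in the middle of the square white mat. Stand the white ramekin directly on the board, halfway between the two mats and in line with them, and cover it with the aluminium lid, knob up and centred on the ramekin. Leave the mug, the yellow bottle and the kitchen timer where they are.

Things in the scene. Friction and masses are not known exactly. Their poses are not given: they have to be found in the camera images.
- board: Dark wooden serving board, fixed to the table, 130 mm (its x) by 300 mm (its y) and 18 mm thick, with a hanging tab 43 mm long and 50 mm wide at its +y end. Origin: centre of the underside of the 130 by 300 mm part, z up; its top is 18 mm above the origin. The two mats lie on its long centre line, each 100 mm from its centre, so halfway between them is the board's centre.
- round_mat: Round cork mat, 90 mm across and 4 mm thick, fixed on the board towards one of its ends (which end varies). Origin: centre of its underside (18 mm above the table), z up.
- square_mat: Square white ceramic mat, 90 by 90 mm and 4 mm thick, fixed on the board towards the other end. Origin: centre of its underside (18 mm above the table), z up.
- jam_jar: Closed amber glass jam jar with a red screw cap and a paper label, loose, 60 mm across and 80 mm tall, about 0.25 kg. Origin: centre of its underside, z up.
- shaker: Steel sugar shaker, loose, a plain cylinder 48 mm across up to 85 mm, above that a tapering top, 108 mm tall in all, about 0.16 kg. Origin: centre of its underside, z up.
- ramekin: White ceramic ramekin, loose, an open straight-sided cup 62 mm across outside, 45 mm tall, wall 4 mm, about 0.16 kg. Origin: centre of its underside, z up.
- lid: Round flat aluminium lid, loose, a plate 72 mm across and 6 mm thick, flat below, lying knob up. In its middle is a black knob: 14 mm neck, then 22 mm across from 16 to 28 mm above the underside, 30 mm high in all. About 0.07 kg. Origin: centre of its underside, z up.
- mug: Bystander: blue ceramic mug, loose, 76 mm across, 90 mm tall, handle towards its own +y reaching some 70 mm from its axis. Origin: centre of its underside.
- bottle: Bystander: yellow squeeze bottle with a white cap, loose, 56 mm across, 160 mm tall. Origin: centre of its underside.
- timer: Bystander: white round kitchen timer with a grey dial, loose, 64 mm across, 47 mm tall. Origin: centre of its underside.

How it is judged:
By the outcome, as a careful person would: the job done as asked, in the order asked, and still so for the second after the job is handed in, with the robot touching nothing.
It also fails if it takes over 122 s, if anything falls off the work surface, if the arm or the gripper's body presses on something with over 40 N, if the wrist force passes 120 N, or if a joint passes its speed limit or range.

## Working session

There is one attempt and no reset: what is moved stays moved. The work goes in short steps, Python scripts to look and compute and a tool call to move; the robot and the scene stay as the last step left them, time stands still between calls to the robot, and variables do not carry over. Pictures are saved under pics/ and viewed, at most 14 in all, crops included, and the job is handed in when it is done.

Besides the shell and the picture viewer there is one more tool, called as name(argument=value, ...), one argument or row to a line, values as JSON. servo_tool: Moves the arm, as the interface text tells. Its arguments: {"type":"object","properties":{"motion":{"type":"array"},"grip_force":{"type":"number"}},"required":["motion"]}

```bash
ls; mkdir -p pics
python3 - <<'E'
from station import bot
import cv2,numpy as np
print(bot.tcp_to_grasp)
o=bot.get_obs()
for k,v in o.items(): print(k,np.round(v,4))
for n in("top","side"):
    c=bot.read_camera(n); cv2.imwrite(f"pics/{n}0.png",c["img"][:,:,::-1])
    print(n,c["K"].tolist(),c["k1"],np.round(c["pose"],4).tolist())
E
```

```text
pics
0.0187
t 0.0
q [-1.3641  0.4777  0.0224  1.5565 -0.0115  1.1093 -0.0831]
joint_vel [ 0.0002 -0.0001  0.0015  0.0004 -0.001   0.0005  0.0004]
joint_torque [-0.00000e+00 -5.96430e+01  1.60810e+00 -2.81196e+01  1.25000e-02
  9.10000e-03 -0.00000e+00]
eef_pos [0.2088 0.6412 0.2304]
tool_rot [-1.000e-04  1.567e-01  9.876e-01 -9.000e-04]
contact_force [ 0.0848  0.3855 -0.2946]
torque [ 0.0288 -0.0382 -0.0258]
grasp_force 0.0
gripper_width 1.0013
top [[461.0123005666557, 0.0, 282.20669139445147], [0.0, 461.0123005666557, 202.15740304975066], [0.0, 0.0, 1.0]] -0.07616059894569312 [[-0.0084, -0.9883, 0.1522, 0.3347], [-1.0, 0.0086, 0.0008, 0.0096], [-0.0021, -0.1521, -0.9884, 1.1347], [0.0, 0.0, 0.0, 1.0]]
side [[451.5722841610524, 0.0, 282.101846922439], [0.0, 451.5722841610524, 219.5933258449095], [0.0, 0.0, 1.0]] -0.13388084077183984 [[0.9106, -0.2776, 0.3061, 0.2401], [-0.4132, -0.6267, 0.6607, -0.6139], [0.0084, -0.7282, -0.6854, 0.7097], [0.0, 0.0, 0.0, 1.0]]
```

View pics/top0.png

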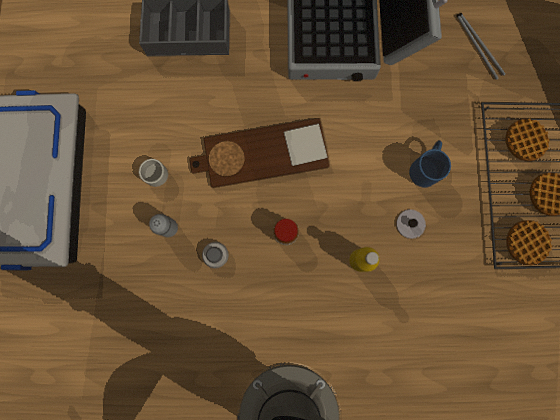

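View pics/side0.png

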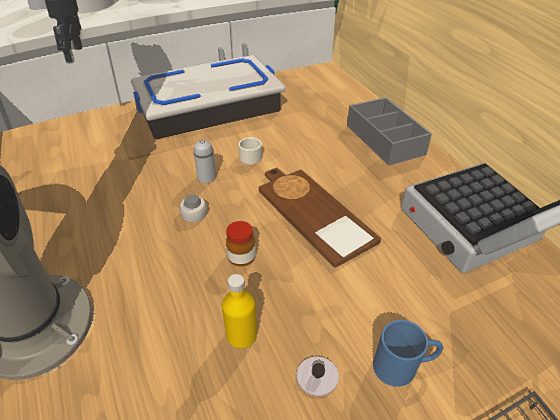

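Top view: ramekin (153,172), shaker (161,224), timer (214,254), jar cap (286,230), bottle (366,259), lid (411,223), mug (430,168), round mat (227,158), square mat (305,145). I'll refine by fitting projected outlines to the image edges in both views.

```bash
cat > h.py <<'E'
from station import bot
import cv2,numpy as np
from scipy.optimize import minimize
from scipy.spatial.transform import Rotation as R
from scipy.ndimage import map_coordinates
def cam(n): return bot.read_camera(n)
def proj(c,P):
    T=np.linalg.inv(c["pose"]); P=np.asarray(P,float)
    return cv2.projectPoints(P.reshape(-1,1,3),cv2.Rodrigues(T[:3,:3])[0],T[:3,3],c["K"],np.array([c["k1"],0,0,0.]))[0][:,0]
def unproj(c,uv,z):
    p=cv2.undistortPoints(np.array([[uv]],float),c["K"],np.array([c["k1"],0,0,0.]))[0,0]
    d=c["pose"][:3,:3]@[p[0],p[1],1]; o=c["pose"][:3,3]
    return (o+d*(z-o[2])/d[2])[:2]
A=np.linspace(0,2*np.pi,60,endpoint=False)
def ring(x,y,r,z): return np.c_[x+r*np.cos(A),y+r*np.sin(A),0*A+z]
def dens(q,n=150):
    q=np.vstack([q,q[:1]]); s=np.r_[0,np.cumsum(np.linalg.norm(np.diff(q,axis=0),axis=1))]
    t=np.linspace(0,s[-1],n); return np.c_[np.interp(t,s,q[:,0]),np.interp(t,s,q[:,1])]
def hull(c,P): return dens(cv2.convexHull(proj(c,P).astype(np.float32))[:,0])
RINGS=dict(jam_jar=[(30,0),(30,60),(28,80)],shaker=[(24,0),(24,85)],ramekin=[(31,0),(31,45)],lid=[(36,0),(36,6)],
 mug=[(38,0),(38,90)],bottle=[(28,0),(28,100)],timer=[(32,0),(32,30)])
def cyl(n,x,y,z0=0): return np.vstack([ring(x,y,r/1e3,z/1e3+z0) for r,z in RINGS[n]])
def rect(p,cx,cy,a,b,z):
    x,y,t=p; L=np.array([[-a,-b],[a,-b],[a,b],[-a,b]])+[cx,cy]; c,s=np.cos(t),np.sin(t)
    W=L@np.array([[c,s],[-s,c]])+[x,y]; return np.c_[W,[z]*4]
def boardlines(c,p,sg):
    x,y,t=p; m=np.array([-np.sin(t),np.cos(t)])*.1*sg+[x,y]
    return [dens(proj(c,rect(p,0,0,.065,.15,.018)),300),dens(proj(c,ring(*m,.045,.022))),dens(proj(c,rect(p,0,-.1*sg,.045,.045,.022)))]
def dist(c):
    e=np.zeros(c["img"].shape[:2],np.uint8)
    for k in range(3): e|=cv2.Canny(cv2.GaussianBlur(np.ascontiguousarray(c["img"][:,:,k]),(3,3),0),40,100)
    return cv2.distanceTransform(255-e,cv2.DIST_L2,5)
def cost(D,q): return np.minimum(map_coordinates(D,[q[:,1],q[:,0]],order=1,mode='nearest'),5).mean()
def fit(cams,f,p0,step):
    Ds=[dist(c) for c in cams]
    F=lambda p:sum(cost(D,q) for c,D in zip(cams,Ds) for q in f(c,p))
    best=None
    for d in np.array(np.meshgrid(*[[-1,0,1]]*len(p0))).reshape(len(p0),-1).T:
        s0=np.array(p0)+d*step
        r=minimize(F,s0,method='Nelder-Mead',options=dict(initial_simplex=np.vstack([s0]+[s0+np.eye(len(p0))[i]*step[i] for i in range(len(p0))]),xatol=1e-4,fatol=1e-4))
        if best is None or r.fun<best.fun: best=r
    return best.x,best.fun
E
cat > m.py <<'E'
from h import *
t,s=cam("top"),cam("side")
g=dict(jam_jar=(286,230,.08),shaker=(161,224,.1),ramekin=(153,172,.045),lid=(411,223,.006),mug=(430,168,.05),bottle=(370,259,.1),timer=(214,254,.035))
vis={"top":(t,t["img"].copy()),"side":(s,s["img"].copy())}
def dr(f,p):
    for c,i in vis.values():
        for q in f(c,p): cv2.polylines(i,[np.round(q*8).astype(int)],True,(0,255,0),1,cv2.LINE_AA,3)
for n,(u,v,z) in g.items():
    f=lambda c,p:[hull(c,cyl(n,*p))]
    p0=unproj(t,(u,v),z); p,c=fit([t,s],f,p0,[.008,.008]); dr(f,p)
    a=[fit([k],f,p,[.003,.003])[0] for k in (t,s)]
    print(n,np.round(p0,3),np.round(p,4),round(c,2),"top/side",np.round(a,4).tolist())
a=unproj(t,(227,158),.022);b=unproj(t,(305,145),.022);d=a-b
f=lambda c,p:boardlines(c,p,1)
p0=[*(a+b)/2,np.arctan2(-d[0],d[1])]
p,c=fit([t,s],f,p0,[.005,.005,.03]);dr(f,p)
print("board",np.round(p0,4),np.round(p,4),c,[np.round(fit([k],f,p,[.003,.003,.02])[0],4).tolist() for k in(t,s)])
cv2.imwrite("pics/ft.png",cv2.resize(vis["top"][1][100:300,110:470,::-1],None,fx=2.2,fy=2.2,interpolation=cv2.INTER_CUBIC))
cv2.imwrite("pics/fs.png",cv2.resize(vis["side"][1][120:420,160:460,::-1],None,fx=2,fy=2,interpolation=cv2.INTER_CUBIC))
E
python3 m.py
```

```text
jam_jar [0.432 0.002] [0.4322 0.0027] 0.93 top/side [[0.4331, 0.0027], [0.4311, 0.0009]]
shaker [0.446 0.286] [0.4466 0.2952] 0.45 top/side [[0.4485, 0.2941], [0.4461, 0.2952]]
ramekin [0.579 0.324] [0.583  0.3303] 0.57 top/side [[0.5837, 0.3299], [0.5807, 0.3303]]
lid [ 0.453 -0.308] [ 0.4525 -0.307 ] 0.58 top/side [[0.4526, -0.3079], [0.4525, -0.3053]]
mug [ 0.582 -0.349] [ 0.5815 -0.3473] 0.48 top/side [[0.5828, -0.3483], [0.581, -0.3473]]
bottle [ 0.364 -0.185] [ 0.3636 -0.1767] 0.92 top/side [[0.3651, -0.1779], [0.3632, -0.1769]]
timer [0.381 0.174] [0.3819 0.1747] 1.16 top/side [[0.3896, 0.1875], [0.3812, 0.1752]]
board [0.6339 0.0496 0.1607] [0.6336 0.0499 0.167 ] 2.9899280071258545 [[0.6351, 0.0506, 0.1697], [0.6323, 0.0491, 0.1706]]
```

View pics/ft.png

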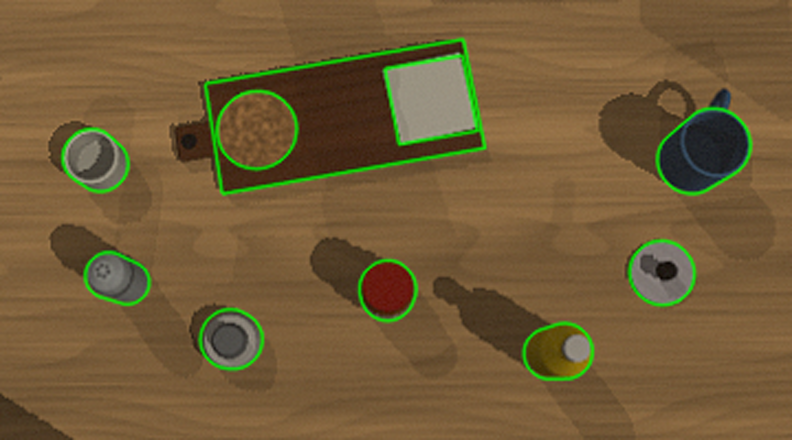

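View pics/fs.png

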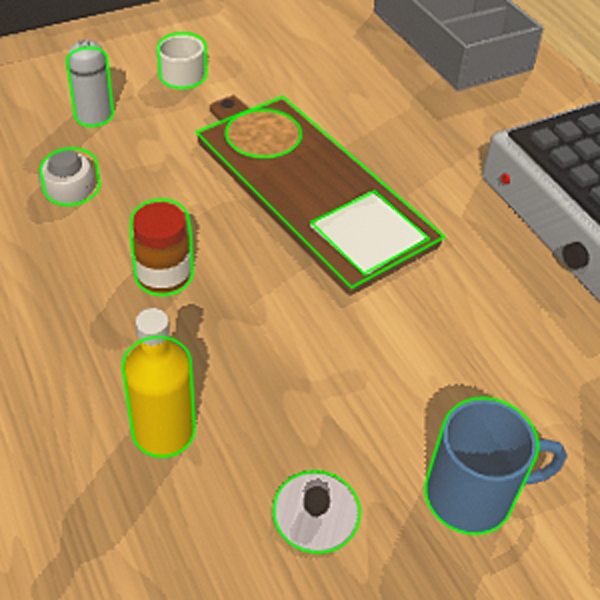

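Outlines fit to 1–2 mm in both views. First I'll go above the jar.

```bash
cat > plan.py <<'E'
import sys; from h import *
# usage: plan.py x,y,z[,yaw] ... -> shifts/turn in the current tool frame
def plan(ws):
    o=bot.get_obs(); w=o["tool_rot"]; Rc=R.from_quat([w[1],w[2],w[3],w[0]]); p=np.array(o["eef_pos"])
    print("t",round(o["t"],2),"p",np.round(p,4),"q",np.round(o["q"],2),"F",np.round(o["contact_force"],1),"w",round(o["gripper_width"],3),"gf",round(float(np.max(o["grasp_force"])),1))
    for s in ws:
        v=[float(k) for k in s.split(",")]; a=v[3] if len(v)>3 else .168
        y=[np.cos(a),np.sin(a),0]; Rt=R.from_matrix(np.c_[np.cross(y,[0,0,-1]),y,[0,0,-1]])
        print(s,"->",np.round(Rc.inv().apply(np.array(v[:3])-p),4),np.round((Rc.inv()*Rt).as_rotvec()/np.radians(5),2))
plan(sys.argv[1:])
E
python3 plan.py .44,.3,.22,.4 .432,.002,.2
```

```text
t 0.2 p [0.2089 0.6415 0.2307] q [-1.36  0.48  0.02  1.56 -0.01  1.11 -0.08] F [ 0.1 -0.7 -0.5] w 0.997 gf 0.0
.44,.3,.22,.4 -> [-0.3255 -0.2532  0.011 ] [-0.01  0.01  9.81]
.432,.002,.2 -> [-0.4101 -0.539   0.0313] [-1.000e-02  1.000e-02  1.247e+01]
```

servo_tool(
  motion=[
    [[-0.326, -0.253, 0.011, 0, 0, 9.8, 1], [-0.326, -0.253, 0.011, 0, 0, 9.8, 1], [-0.326, -0.253, 0.011, 0, 0, 9.8, 1], [-0.326, -0.253, 0.011, 0, 0, 9.8, 1], [-0.326, -0.253, 0.011, 0, 0, 9.8, 1], [-0.326, -0.253, 0.011, 0, 0, 9.8, 1], [-0.326, -0.253, 0.011, 0, 0, 9.8, 1], [-0.326, -0.253, 0.011, 0, 0, 9.8, 1], [-0.326, -0.253, 0.011, 0, 0, 9.8, 1], [-0.326, -0.253, 0.011, 0, 0, 9.8, 1], [-0.326, -0.253, 0.011, 0, 0, 9.8, 1], [-0.41, -0.539, 0.031, 0, 0, 12.5, 1], [-0.41, -0.539, 0.031, 0, 0, 12.5, 1], [-0.41, -0.539, 0.031, 0, 0, 12.5, 1], [-0.41, -0.539, 0.031, 0, 0, 12.5, 1], [-0.41, -0.539, 0.031, 0, 0, 12.5, 1], [-0.41, -0.539, 0.031, 0, 0, 12.5, 1], [-0.41, -0.539, 0.031, 0, 0, 12.5, 1], [-0.41, -0.539, 0.031, 0, 0, 12.5, 1], [-0.41, -0.539, 0.031, 0, 0, 12.5, 1]],
  ],
)

```text
t: 1.87
eef_pos: [0.4314, -0.0004, 0.2003]
tool_rot: [-0.0, 0.649, 0.761, -0.0]
contact_force: [-0.6, -0.4, 0.2]
gripper_width: 1.0
grasp_force: 0.0
```

```bash
python3 plan.py .4322,.002,.2 .4322,.002,.1 .4322,.002,.018
python3 - <<'E'
from h import *
c=cam("wrist"); im=c["img"].copy()
for n,p in dict(jam_jar=(.4322,.002)).items():
    cv2.polylines(im,[hull(c,cyl(n,*p)).astype(int)],True,(0,255,0))
for q in boardlines(c,[.6336,.0499,.168],1): cv2.polylines(im,[q.astype(int)],True,(0,255,0))
cv2.imwrite("pics/w1.png",im[:,:,::-1])
E
```

```text
t 1.87 p [ 4.314e-01 -4.000e-04  2.003e-01] q [-0.66  0.11  0.56  2.17 -0.07  0.88  0.1 ] F [-0.6 -0.4  0.2] w 1.0 gf 0.0
.4322,.002,.2 -> [0.0022 0.0011 0.0003] [-0.  -0.  -0.1]
.4322,.002,.1 -> [0.0022 0.0012 0.1003] [-0.  -0.  -0.1]
.4322,.002,.018 -> [0.0022 0.0012 0.1823] [-0.  -0.  -0.1]
```

View pics/w1.png

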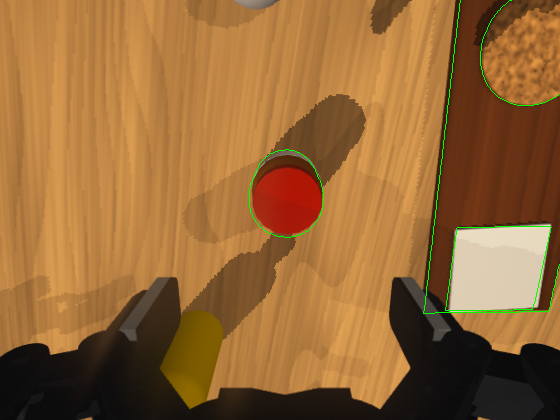

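The wrist view shows the jar cap at (287,200) and the board's left edge at (440,150) lying on the predicted outlines, so the model is good. Descend and grip.

servo_tool(
  motion=[
    [[0.002, 0.001, 0.08, 0, 0, -0.1, 1], [0.002, 0.001, 0.08, 0, 0, -0.1, 1], [0.002, 0.001, 0.12, 0, 0, -0.1, 1], [0.002, 0.001, 0.15, 0, 0, -0.1, 1], [0.002, 0.001, 0.182, 0, 0, -0.1, 1], [0.002, 0.001, 0.182, 0, 0, -0.1, 1], [0.002, 0.001, 0.182, 0, 0, -0.1, 1], [0.002, 0.001, 0.182, 0, 0, -0.1, 0], [0.002, 0.001, 0.182, 0, 0, -0.1, 0], [0.002, 0.001, 0.182, 0, 0, -0.1, 0], [0.002, 0.001, 0.182, 0, 0, -0.1, 0], [0.002, 0.001, 0.182, 0, 0, -0.1, 0], [0.002, 0.001, 0.182, 0, 0, -0.1, 0], [0.002, 0.001, 0.182, 0, 0, -0.1, 0], [0.002, 0.001, 0.182, 0, 0, -0.1, 0]],
  ],
  grip_force=40,
)

```text
t: 3.17
eef_pos: [0.4338, 0.0053, 0.0204]
tool_rot: [0.001, 0.643, 0.766, 0.002]
contact_force: [-2.9, 0.8, 8.2]
gripper_width: 0.69
grasp_force: 40.9
```

```bash
python3 plan.py .4322,.002,.1 .6168,.1485,.1 .6168,.1485,.042
python3 - <<'E'
from h import *
c=cam("wrist"); im=c["img"].copy()
cv2.polylines(im,[hull(c,cyl("jam_jar",.4322,.002)).astype(int)],True,(0,255,0))
cv2.imwrite("pics/w2.png",im[:,:,::-1])
E
```

```text
t 3.17 p [0.4338 0.0053 0.0204] q [-0.47  0.47  0.38  2.29 -0.41  0.44  0.42] F [-2.9  0.8  8.2] w 0.69 gf 40.9
.4322,.002,.1 -> [-0.0029 -0.0019 -0.0796] [ 0.04 -0.01  0.07]
.6168,.1485,.1 -> [ 0.1093  0.2053 -0.0787] [ 0.04 -0.01  0.07]
.6168,.1485,.042 -> [ 0.1093  0.2051 -0.0207] [ 0.04 -0.01  0.07]
```

View pics/w2.png

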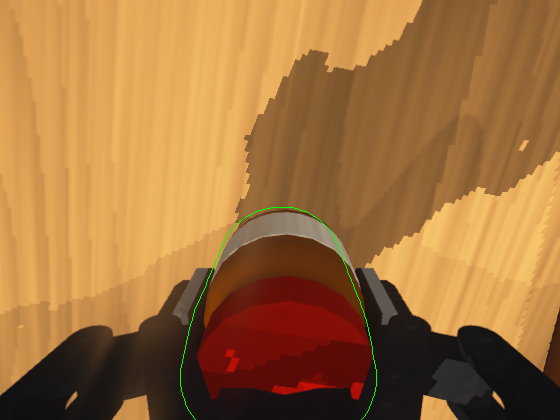

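Gripped (width 0.69 = 59 mm); jar fills the view at (287,330) with the tool about 3 mm ahead of its axis. Lift and carry above the round mat, then check.

servo_tool(
  motion=[
    [[0, 0, -0.03, 0, 0, 0, 0], [0, 0, -0.06, 0, 0, 0, 0], [0, 0, -0.08, 0, 0, 0, 0], [0.02, 0.04, -0.08, 0, 0, 0, 0], [0.04, 0.08, -0.08, 0, 0, 0, 0], [0.06, 0.11, -0.08, 0, 0, 0, 0], [0.08, 0.14, -0.08, 0, 0, 0, 0], [0.09, 0.17, -0.08, 0, 0, 0, 0], [0.1, 0.19, -0.08, 0, 0, 0, 0], [0.109, 0.205, -0.08, 0, 0, 0, 0], [0.109, 0.205, -0.06, 0, 0, 0, 0], [0.109, 0.205, -0.04, 0, 0, 0, 0], [0.109, 0.205, -0.036, 0, 0, 0, 0], [0.109, 0.205, -0.036, 0, 0, 0, 0], [0.109, 0.205, -0.036, 0, 0, 0, 0]],
  ],
)

```text
t: 4.47
eef_pos: [0.6159, 0.1474, 0.0557]
tool_rot: [0.0, 0.643, 0.766, 0.0]
contact_force: [0.0, 0.3, -2.8]
gripper_width: 0.686
grasp_force: 45.9
```

```bash
cat > jfit.py <<'E'
import sys; from h import *
# jfit.py name z0 x y : fit held/placed object
n=sys.argv[1]; z0,x,y=map(float,sys.argv[2:5])
cs={k:cam(k) for k in ("top","side")}
f=lambda c,p:[hull(c,cyl(n,*p,z0))]
print("both",fit(list(cs.values()),f,[x,y],[.004,.004]))
for k,c in cs.items(): print(k,fit([c],f,[x,y],[.004,.004]))
if len(sys.argv)>5:
    k=sys.argv[5]; c=cs[k]; im=c["img"].copy(); p=fit(list(cs.values()),f,[x,y],[.004,.004])[0]
    for q in f(c,p)+boardlines(c,[.6336,.0499,.168],1): cv2.polylines(im,[np.round(q*8).astype(int)],True,(0,255,0),1,cv2.LINE_AA,3)
    u,v=proj(c,[[x,y,.05]])[0].astype(int); im=im[max(v-90,0):v+90,max(u-110,0):u+110]
    cv2.imwrite(f"pics/{sys.argv[6]}.png",cv2.resize(im[:,:,::-1],None,fx=3,fy=3,interpolation=cv2.INTER_CUBIC))
E
python3 plan.py .6168,.1485,.042;python3 jfit.py jam_jar .037 .6168 .1485 side s1
```

```text
t 4.47 p [0.6159 0.1474 0.0557] q [-0.65  0.65  0.44  1.81 -0.38  0.76  0.17] F [ 0.   0.3 -2.8] w 0.686 gf 45.9
.6168,.1485,.042 -> [0.0009 0.0011 0.0137] [ 0.01 -0.    0.06]
both (array([0.60867461, 0.1316694 ]), np.float64(1.957187294960022))
top (array([0.60672291, 0.13108717]), np.float64(0.6678433418273926))
side (array([0.61296457, 0.11570242]), np.float64(0.8442093133926392))
```

View pics/s1.png

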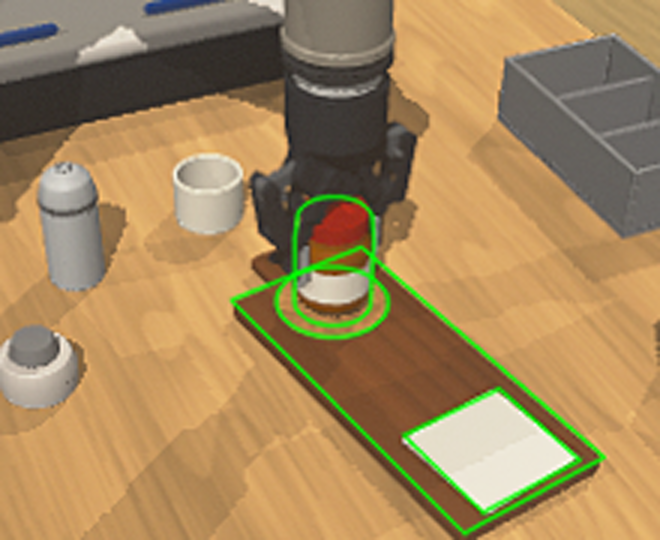

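Jar held upright above the mat; its bottom edge spans crop columns 299–369, lowest row about 316, partly hidden by the fingers. Compare with predictions.

Run:
```python
from h import *
c=cam("side"); u,v=proj(c,[[.6168,.1485,.05]])[0].astype(int); o=np.array([max(u-110,0),max(v-90,0)])
for x,y in [(.6165,.144),(.6159,.1474),(.6165,.1515)]:
    q=(proj(c,ring(x,y,.03,.0357))-o)*3+1; print(x,y,q[:,0].min(),q[:,0].max(),q[:,1].max())
```

```text
0.6165 0.144 296.65586177805767 371.9477264652049 314.500540695057
0.6159 0.1474 294.22494636108536 369.37413935886235 312.159382958225
0.6165 0.1515 292.81777101818597 367.764567079394 308.9162635713716
```

The image supports the ~3.5 mm offset, so I'll correct +4.5 mm in tool x, lower 13.5 mm, release and rise.

servo_tool(
  motion=[
    [[0.005, 0.001, 0.003, 0, 0, 0, 0], [0.005, 0.001, 0.008, 0, 0, 0, 0], [0.005, 0.001, 0.012, 0, 0, 0, 0], [0.005, 0.001, 0.0135, 0, 0, 0, 0], [0.005, 0.001, 0.0135, 0, 0, 0, 0], [0.005, 0.001, 0.0135, 0, 0, 0, 0], [0.005, 0.001, 0.0135, 0, 0, 0, 0.85], [0.005, 0.001, 0.0135, 0, 0, 0, 1], [0.005, 0.001, 0.0135, 0, 0, 0, 1], [0.005, 0.001, 0.0135, 0, 0, 0, 1], [0.005, 0.001, 0.0135, 0, 0, 0, 1], [0.005, 0.001, -0.02, 0, 0, 0, 1], [0.005, 0.001, -0.06, 0, 0, 0, 1], [0.005, 0.001, -0.1, 0, 0, 0, 1], [0.005, 0.001, -0.12, 0, 0, 0, 1], [0.005, 0.001, -0.12, 0, 0, 0, 1]],
  ],
)

```text
t: 5.95
eef_pos: [0.6191, 0.1527, 0.1798]
tool_rot: [0.002, 0.643, 0.766, 0.004]
contact_force: [0.8, 0.3, -0.4]
gripper_width: 1.0
grasp_force: 0.0
```

```bash
python3 plan.py .4466,.295,.18 .4466,.295,.044;python3 - <<'E'
from h import *
c=cam("wrist"); im=c["img"].copy()
f=lambda c,p:[hull(c,cyl("jam_jar",*p,.022))]
p,k=fit([c],f,[.6168,.1485],[.004,.004]);s=cam("side");p2=fit([s],f,[.6168,.1485],[.004,.004]);print(p,k,p2)
for q in f(c,p)+boardlines(c,[.6336,.0499,.168],1): cv2.polylines(im,[q.astype(int)],True,(0,255,0))
cv2.imwrite("pics/w3.png",im[:,:,::-1])
E
```

```text
t 5.95 p [0.6191 0.1527 0.1798] q [-0.72  0.5   0.52  1.73 -0.3   0.97  0.09] F [ 0.8  0.3 -0.4] w 1.0 gf 0.0
.4466,.295,.18 -> [ 0.1699 -0.1454 -0.0012] [ 0.1  -0.02  0.06]
.4466,.295,.044 -> [ 0.1697 -0.1466  0.1348] [ 0.1  -0.02  0.06]
[0.61571462 0.1532923 ] 0.7978091835975647 (array([0.61402523, 0.15148984]), np.float64(0.5048801898956299))
```

View pics/w3.png

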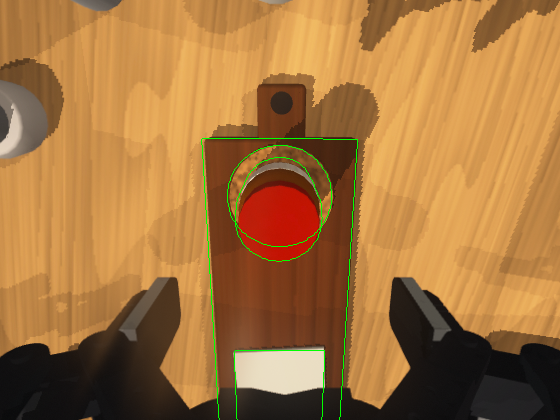

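Jar stands on the cork; cap centre (280,222), mat centre (280,195), about where expected but possibly a few mm toward +y. I'll recheck with the arm away. Next the shaker.

servo_tool(
  motion=[
    [[0.04, -0.035, 0, 0, 0, 0, 1], [0.17, -0.145, -0.001, 0.1, 0, 0, 1], [0.17, -0.145, -0.001, 0.1, 0, 0, 1], [0.17, -0.145, -0.001, 0.1, 0, 0, 1], [0.17, -0.145, -0.001, 0.1, 0, 0, 1], [0.17, -0.145, -0.001, 0.1, 0, 0, 1], [0.17, -0.145, -0.001, 0.1, 0, 0, 1], [0.17, -0.145, -0.001, 0.1, 0, 0, 1], [0.17, -0.145, -0.001, 0.1, 0, 0, 1], [0.17, -0.145, -0.001, 0.1, 0, 0, 1]],
  ],
)

```text
t: 6.88
eef_pos: [0.4446, 0.2932, 0.1748]
tool_rot: [-0.002, 0.644, 0.765, -0.004]
contact_force: [-0.1, 0.2, 0.9]
gripper_width: 0.998
grasp_force: 0.0
```

```bash
python3 plan.py .4466,.295,.18 .4466,.295,.1 .4466,.295,.044; python3 jfit.py jam_jar .022 .6168 .1485
python3 - <<'E'
from h import *
# red cap and mats, independent check
for n in("top","side"):
    c=cam(n); i=c["img"].astype(int); m=((i[:,:,0]>90)&(i[:,:,1]<45)&(i[:,:,2]<45)).astype(np.uint8)
    k,l,st,ce=cv2.connectedComponentsWithStats(m); j=1+st[1:,4].argmax(); print(n,st[j],ce[j])
    if n=="top": print(unproj(c,ce[j],.099))
c=cam("wrist"); f=lambda c,p:[hull(c,cyl("shaker",*p))]; print("shaker wrist",fit([c],f,[.4466,.295],[.004,.004]))
E
```

```text
t 6.88 p [0.4446 0.2932 0.1748] q [-1.11  0.34  0.51  1.97 -0.21  0.89 -0.32] F [-0.1  0.2  0.9] w 0.998 gf 0.0
.4466,.295,.18 -> [ 0.0014  0.0023 -0.0052] [-0.1   0.02  0.04]
.4466,.295,.1 -> [0.0015 0.003  0.0748] [-0.1   0.02  0.04]
.4466,.295,.044 -> [0.0016 0.0035 0.1308] [-0.1   0.02  0.04]
both (array([0.61465968, 0.1513559 ]), np.float64(1.0524441003799438))
top (array([0.61535799, 0.15160752]), np.float64(0.5470899939537048))
side (array([0.61332252, 0.1496593 ]), np.float64(0.4909673035144806))
top [210 140  23  22 390] [221.30512821 150.37435897]
[0.61685756 0.15062199]
side [411 208   4   4  13] [412.38461538 209.38461538]
shaker wrist (array([0.44780442, 0.2933144 ]), np.float64(0.3976336121559143))
```

Jar about 3 mm from mat centre, fine. Descend on the shaker and grip.

servo_tool(
  motion=[
    [[0.001, 0.003, 0.03, -0.1, 0, 0, 1], [0.001, 0.003, 0.06, -0.1, 0, 0, 1], [0.001, 0.003, 0.09, -0.1, 0, 0, 1], [0.001, 0.003, 0.115, -0.1, 0, 0, 1], [0.001, 0.003, 0.131, -0.1, 0, 0, 1], [0.001, 0.003, 0.131, -0.1, 0, 0, 1], [0.001, 0.003, 0.131, -0.1, 0, 0, 1], [0.001, 0.003, 0.131, -0.1, 0, 0, 0], [0.001, 0.003, 0.131, -0.1, 0, 0, 0], [0.001, 0.003, 0.131, -0.1, 0, 0, 0], [0.001, 0.003, 0.131, -0.1, 0, 0, 0], [0.001, 0.003, 0.131, -0.1, 0, 0, 0], [0.001, 0.003, 0.131, -0.1, 0, 0, 0], [0.001, 0.003, 0.131, -0.1, 0, 0, 0], [0.001, 0.003, 0.131, -0.1, 0, 0, 0]],
  ],
)

```text
t: 8.38
eef_pos: [0.4462, 0.2968, 0.0457]
tool_rot: [0.0, 0.643, 0.766, 0.001]
contact_force: [-0.4, -0.3, 5.8]
gripper_width: 0.55
grasp_force: 40.0
```

```bash
python3 plan.py .447,.2945,.16 .5,.1,.18 .6504,-.0487,.18 .6504,-.0487,.08
```

```text
t 8.38 p [0.4462 0.2968 0.0457] q [-1.02  0.54  0.4   2.05 -0.36  0.61 -0.2 ] F [-0.4 -0.3  5.8] w 0.55 gf 40.0
.447,.2945,.16 -> [-0.0022  0.0006 -0.1143] [ 0.03 -0.02  0.07]
.5,.1,.18 -> [-0.2029  0.0193 -0.1346] [ 0.03 -0.02  0.07]
.6504,-.0487,.18 -> [-0.3754  0.1417 -0.1346] [ 0.03 -0.02  0.07]
.6504,-.0487,.08 -> [-0.3755  0.1415 -0.0346] [ 0.03 -0.02  0.07]
```

servo_tool(
  motion=[
    [[0, 0, -0.04, 0, 0, 0, 0], [0, 0, -0.08, 0, 0, 0, 0], [0, 0, -0.12, 0, 0, 0, 0], [-0.035, 0.004, -0.135, 0, 0, 0, 0], [-0.07, 0.007, -0.135, 0, 0, 0, 0], [-0.105, 0.01, -0.135, 0, 0, 0, 0], [-0.14, 0.015, -0.135, 0, 0, 0, 0], [-0.175, 0.02, -0.135, 0, 0, 0, 0], [-0.21, 0.035, -0.135, 0, 0, 0, 0], [-0.24, 0.055, -0.135, 0, 0, 0, 0], [-0.27, 0.075, -0.135, 0, 0, 0, 0], [-0.3, 0.095, -0.135, 0, 0, 0, 0], [-0.33, 0.115, -0.135, 0, 0, 0, 0], [-0.355, 0.13, -0.12, 0, 0, 0, 0], [-0.373, 0.1415, -0.09, 0, 0, 0, 0], [-0.373, 0.1415, -0.06, 0, 0, 0, 0], [-0.373, 0.1415, -0.04, 0, 0, 0, 0], [-0.373, 0.1415, -0.035, 0, 0, 0, 0], [-0.373, 0.1415, -0.035, 0, 0, 0, 0], [-0.373, 0.1415, -0.035, 0, 0, 0, 0]],
  ],
)

```text
t: 10.05
eef_pos: [0.6496, -0.0466, 0.0803]
tool_rot: [0.0, 0.643, 0.766, 0.0]
contact_force: [0.0, 0.1, -1.1]
gripper_width: 0.554
grasp_force: 42.8
```

```bash
python3 plan.py .6504,-.0487,.0677; python3 jfit.py shaker .034 .6504 -.0487 side s2
```

```text
t 10.05 p [ 0.6496 -0.0466  0.0803] q [-0.38  0.66  0.51  1.76 -0.42  0.83  0.5 ] F [ 0.   0.1 -1.1] w 0.554 gf 42.8
.6504,-.0487,.0677 -> [-0.0022  0.0004  0.0126] [0.01 0.   0.07]
both (array([ 0.60845727, -0.10121404]), np.float64(4.152400970458984))
top (array([ 0.56747671, -0.08584523]), np.float64(2.025273084640503))
side (array([ 0.64969958, -0.04924385]), np.float64(0.9970932006835938))
```

View pics/s2.png

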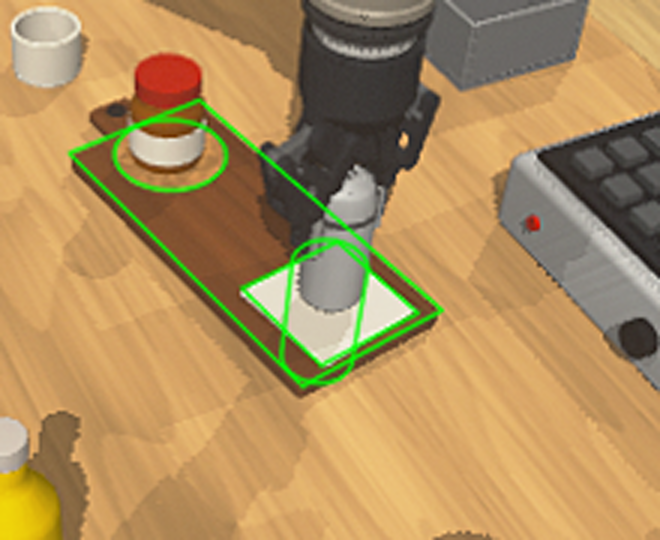

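The shaker hangs upright over the white mat (bottom at crop (332,295)); side fit (0.650,-0.049) is on target. The jar at (167,110) sits on the cork. Lower and release.

servo_tool(
  motion=[
    [[0, 0.001, 0.005, 0, 0, 0, 0], [0, 0.001, 0.01, 0, 0, 0, 0], [0, 0.001, 0.013, 0, 0, 0, 0], [0, 0.001, 0.013, 0, 0, 0, 0], [0, 0.001, 0.013, 0, 0, 0, 0], [0, 0.001, 0.013, 0, 0, 0, 0.7], [0, 0.001, 0.013, 0, 0, 0, 1], [0, 0.001, 0.013, 0, 0, 0, 1], [0, 0.001, 0.013, 0, 0, 0, 1], [0, 0.001, 0.013, 0, 0, 0, 1], [0, 0.001, 0.013, 0, 0, 0, 1], [0, 0.001, -0.02, 0, 0, 0, 1], [0, 0.001, -0.06, 0, 0, 0, 1], [0, 0.001, -0.1, 0, 0, 0, 1], [0, 0.001, -0.12, 0, 0, 0, 1], [0, 0.001, -0.12, 0, 0, 0, 1]],
  ],
)

```text
t: 11.48
eef_pos: [0.6532, -0.0475, 0.2051]
tool_rot: [0.004, 0.643, 0.766, 0.003]
contact_force: [0.7, -0.7, -0.5]
gripper_width: 0.997
grasp_force: 0.0
```

```bash
python3 plan.py .56,.12,.2 .5825,.330,.18 .5825,.330,.01
```

```text
t 11.48 p [ 0.6532 -0.0475  0.2051] q [-0.44  0.52  0.6   1.67 -0.33  1.04  0.43] F [ 0.7 -0.7 -0.5] w 0.997 gf 0.0
.56,.12,.2 -> [ 0.1811 -0.063   0.0043] [0.11 0.02 0.06]
.5825,.330,.18 -> [ 0.3841 -0.0048  0.0246] [0.11 0.02 0.06]
.5825,.330,.01 -> [ 0.3843 -0.0064  0.1946] [0.11 0.02 0.06]
```

Direct path is clear (TCP 0.2 m passes over the jar top at 0.102).

servo_tool(
  motion=[
    [[0.04, -0.01, 0, 0, 0, 0, 1], [0.08, -0.02, 0, 0.1, 0, 0, 1], [0.12, -0.02, 0, 0.1, 0, 0, 1], [0.16, -0.02, 0, 0.1, 0, 0, 1], [0.2, -0.02, 0.005, 0.1, 0, 0, 1], [0.24, -0.015, 0.01, 0.1, 0, 0, 1], [0.28, -0.01, 0.015, 0.1, 0, 0, 1], [0.32, -0.005, 0.02, 0.1, 0, 0, 1], [0.355, -0.005, 0.025, 0.1, 0, 0, 1], [0.375, -0.005, 0.025, 0.1, 0, 0, 1], [0.384, -0.005, 0.025, 0.1, 0, 0, 1], [0.384, -0.005, 0.025, 0.1, 0, 0, 1], [0.384, -0.005, 0.025, 0.1, 0, 0, 1], [0.384, -0.005, 0.025, 0.1, 0, 0, 1]],
  ],
)

```text
t: 12.65
eef_pos: [0.5798, 0.3276, 0.1745]
tool_rot: [-0.002, 0.644, 0.765, -0.004]
contact_force: [-0.1, -0.4, 0.5]
gripper_width: 1.001
grasp_force: 0.0
```

```bash
python3 plan.py .5825,.330,.01; python3 jfit.py shaker .022 .6504 -.0487;  python3 jfit.py jam_jar .022 .6168 .1485
python3 - <<'E'
from h import *
c=cam("wrist"); f=lambda c,p:[hull(c,cyl("ramekin",*p))]; print("ram wrist",fit([c],f,[.5825,.33],[.004,.004]))
cv2.imwrite("pics/w4.png",c["img"][:,:,::-1])
E
```

```text
t 12.65 p [0.5798 0.3276 0.1745] q [-0.98  0.57  0.54  1.65 -0.33  1.02 -0.16] F [-0.1 -0.4  0.5] w 1.001 gf 0.0
.5825,.330,.01 -> [0.0021 0.0045 0.1645] [-0.1   0.02  0.03]
both (array([ 0.6517332 , -0.04859736]), np.float64(0.6900558471679688))
top (array([ 0.65267341, -0.04939431]), np.float64(0.24931910634040833))
side (array([ 0.65172315, -0.04744648]), np.float64(0.2769748568534851))
both (array([0.61404033, 0.14974155]), np.float64(0.9826765060424805))
top (array([0.61441541, 0.14972981]), np.float64(0.4451240003108978))
side (array([0.61306012, 0.14973892]), np.float64(0.5141071677207947))
ram wrist (array([0.58195474, 0.33002435]), np.float64(0.4048593044281006))
```

View pics/w4.png

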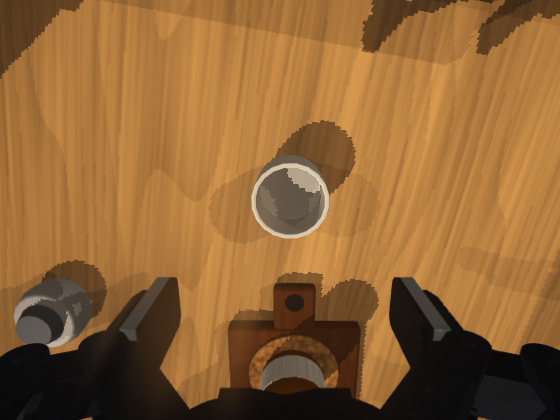

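Ramekin rim centred at (290,200), between the fingers' lines; all fits agree. Descend and grip.

servo_tool(
  motion=[
    [[0.002, 0.004, 0.04, -0.1, 0, 0, 1], [0.002, 0.004, 0.08, -0.1, 0, 0, 1], [0.002, 0.004, 0.11, -0.1, 0, 0, 1], [0.002, 0.004, 0.14, -0.1, 0, 0, 1], [0.002, 0.004, 0.155, -0.1, 0, 0, 1], [0.002, 0.004, 0.163, -0.1, 0, 0, 1], [0.002, 0.004, 0.163, -0.1, 0, 0, 1], [0.002, 0.004, 0.163, -0.1, 0, 0, 0], [0.002, 0.004, 0.163, -0.1, 0, 0, 0], [0.002, 0.004, 0.163, -0.1, 0, 0, 0], [0.002, 0.004, 0.163, -0.1, 0, 0, 0], [0.002, 0.004, 0.163, -0.1, 0, 0, 0], [0.002, 0.004, 0.163, -0.1, 0, 0, 0], [0.002, 0.004, 0.163, -0.1, 0, 0, 0]],
  ],
)

```text
t: 14.07
eef_pos: [0.5824, 0.3337, 0.0137]
tool_rot: [0.0, 0.643, 0.766, 0.002]
contact_force: [-1.0, -0.8, 7.0]
gripper_width: 0.718
grasp_force: 43.9
```

```bash
python3 plan.py .582,.330,.18 .6336,.0499,.18 .6336,.0499,.04
```

```text
t 14.07 p [0.5824 0.3337 0.0137] q [-0.91  0.76  0.43  1.73 -0.44  0.74 -0.08] F [-1.  -0.8  7. ] w 0.718 gf 43.9
.582,.330,.18 -> [-0.0034 -0.0005 -0.1663] [ 0.04 -0.02  0.07]
.6336,.0499,.18 -> [-0.2882  0.0019 -0.1667] [ 0.04 -0.02  0.07]
.6336,.0499,.04 -> [-0.2884  0.0014 -0.0267] [ 0.04 -0.02  0.07]
```

servo_tool(
  motion=[
    [[0, 0, -0.04, 0, 0, 0, 0], [0, 0, -0.08, 0, 0, 0, 0], [0, 0, -0.12, 0, 0, 0, 0], [0, 0, -0.155, 0, 0, 0, 0], [-0.03, 0, -0.167, 0, 0, 0, 0], [-0.065, 0, -0.167, 0, 0, 0, 0], [-0.1, 0, -0.167, 0, 0, 0, 0], [-0.135, 0, -0.167, 0, 0, 0, 0], [-0.17, 0, -0.167, 0, 0, 0, 0], [-0.205, 0, -0.167, 0, 0, 0, 0], [-0.24, 0, -0.167, 0, 0, 0, 0], [-0.27, 0.001, -0.167, 0, 0, 0, 0], [-0.285, 0.0015, -0.16, 0, 0, 0, 0], [-0.285, 0.0015, -0.13, 0, 0, 0, 0], [-0.285, 0.0015, -0.095, 0, 0, 0, 0], [-0.285, 0.0015, -0.06, 0, 0, 0, 0], [-0.285, 0.0015, -0.035, 0, 0, 0, 0], [-0.285, 0.0015, -0.025, 0, 0, 0, 0], [-0.285, 0.0015, -0.025, 0, 0, 0, 0], [-0.285, 0.0015, -0.025, 0, 0, 0, 0]],
  ],
)

```text
t: 15.73
eef_pos: [0.6324, 0.0526, 0.0373]
tool_rot: [0.0, 0.643, 0.766, 0.0]
contact_force: [-0.2, -1.2, -0.8]
gripper_width: 0.719
grasp_force: 45.2
```

```bash
python3 plan.py .6336,.0499,.0317; python3 jfit.py ramekin .0249 .6336 .0499 side s3
```

```text
t 15.73 p [0.6324 0.0526 0.0373] q [-0.52  0.69  0.47  1.82 -0.44  0.74  0.37] F [-0.2 -1.2 -0.8] w 0.719 gf 45.2
.6336,.0499,.0317 -> [-0.0028  0.0007  0.0057] [0.01 0.   0.07]
both (array([0.63176101, 0.04823549]), np.float64(3.4281187057495117))
top (array([0.61682659, 0.05044315]), np.float64(2.6434850692749023))
side (array([0.6317759 , 0.04849235]), np.float64(0.7288830280303955))
```

View pics/s3.png

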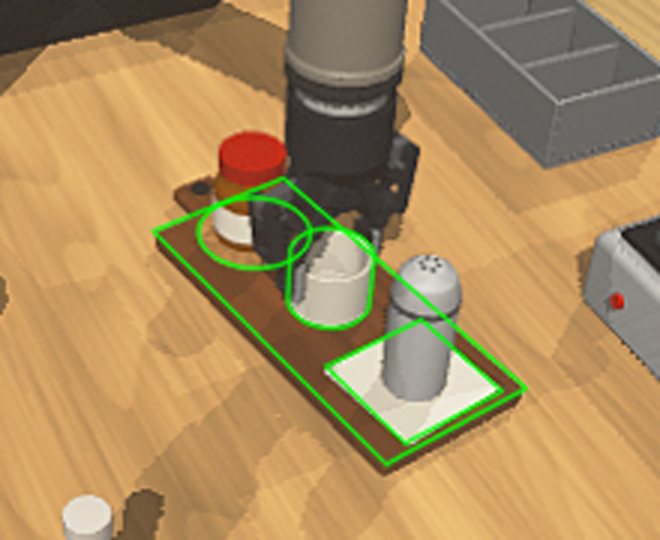

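Ramekin at crop (330,280) hovers 6 mm above the board centre, between jar and shaker, within about 1 mm. Set it down.

servo_tool(
  motion=[
    [[0.001, 0.001, 0.002, 0, 0, 0, 0], [0.001, 0.001, 0.004, 0, 0, 0, 0], [0.001, 0.001, 0.006, 0, 0, 0, 0], [0.001, 0.001, 0.006, 0, 0, 0, 0], [0.001, 0.001, 0.006, 0, 0, 0, 0], [0.001, 0.001, 0.006, 0, 0, 0, 0.85], [0.001, 0.001, 0.006, 0, 0, 0, 1], [0.001, 0.001, 0.006, 0, 0, 0, 1], [0.001, 0.001, 0.006, 0, 0, 0, 1], [0.001, 0.001, 0.006, 0, 0, 0, 1], [0.001, 0.001, -0.02, 0, 0, 0, 1], [0.001, 0.001, -0.06, 0, 0, 0, 1], [0.001, 0.001, -0.1, 0, 0, 0, 1], [0.001, 0.001, -0.14, 0, 0, 0, 1], [0.001, 0.001, -0.14, 0, 0, 0, 1], [0.001, 0.001, -0.14, 0, 0, 0, 1]],
  ],
)

```text
t: 17.17
eef_pos: [0.6343, 0.0538, 0.179]
tool_rot: [0.002, 0.643, 0.766, 0.002]
contact_force: [0.7, 0.3, -0.7]
gripper_width: 0.998
grasp_force: 0.0
```

```bash
python3 plan.py .55,-.15,.18 .4525,-.307,.12 .4525,-.307,.01
```

```text
t 17.17 p [0.6343 0.0538 0.179 ] q [-0.6   0.52  0.58  1.74 -0.33  0.98  0.28] F [ 0.7  0.3 -0.7] w 0.998 gf 0.0
.55,-.15,.18 -> [-0.1862 -0.1182 -0.0017] [ 0.06 -0.01  0.07]
.4525,-.307,.12 -> [-0.324  -0.2417  0.0575] [ 0.06 -0.01  0.07]
.4525,-.307,.01 -> [-0.3241 -0.2423  0.1675] [ 0.06 -0.01  0.07]
```

servo_tool(
  motion=[
    [[-0.035, -0.022, 0, 0, 0, 0, 0.6], [-0.07, -0.045, 0, 0.1, 0, 0, 0.6], [-0.105, -0.068, 0, 0.1, 0, 0, 0.6], [-0.14, -0.09, 0, 0.1, 0, 0, 0.6], [-0.175, -0.112, 0, 0.1, 0, 0, 0.6], [-0.205, -0.135, 0, 0.1, 0, 0, 0.6], [-0.235, -0.16, 0.01, 0.1, 0, 0, 0.6], [-0.262, -0.185, 0.02, 0.1, 0, 0, 0.6], [-0.29, -0.21, 0.03, 0.1, 0, 0, 0.6], [-0.31, -0.23, 0.04, 0.1, 0, 0, 0.6], [-0.324, -0.242, 0.057, 0.1, 0, 0, 0.6], [-0.324, -0.242, 0.057, 0.1, 0, 0, 0.6], [-0.324, -0.242, 0.057, 0.1, 0, 0, 0.6], [-0.324, -0.242, 0.057, 0.1, 0, 0, 0.6]],
  ],
)

```text
t: 18.33
eef_pos: [0.4505, -0.3061, 0.1186]
tool_rot: [-0.004, 0.643, 0.766, -0.003]
contact_force: [0.9, 0.4, 0.9]
gripper_width: 0.601
grasp_force: 0.0
```

```bash
python3 plan.py .4525,-.307,.01; python3 jfit.py ramekin .018 .6336 .0499;  python3 - <<'E'
from h import *
c=cam("wrist"); f=lambda c,p:[hull(c,cyl("lid",*p))]; p,k=fit([c],f,[.4525,-.307],[.004,.004]); print("lid wrist",p,k)
im=c["img"].copy()
for q in f(c,p)+[hull(c,np.vstack([ring(*p,.011,.016),ring(*p,.011,.028)]))]: cv2.polylines(im,[q.astype(int)],True,(0,255,0))
cv2.imwrite("pics/w5.png",im[:,:,::-1])
E
```

```text
t 18.33 p [ 0.4505 -0.3061  0.1186] q [ 0.01  0.47  0.61  1.99 -0.36  0.79  1.  ] F [0.9 0.4 0.9] w 0.601 gf 0.0
.4525,-.307,.01 -> [-0.0014  0.0028  0.1086] [-0.11 -0.01  0.08]
both (array([0.63486725, 0.05084143]), np.float64(2.814066171646118))
top (array([0.63536894, 0.05068065]), np.float64(0.2040477842092514))
side (array([0.61967682, 0.06887006]), np.float64(1.8283437490463257))
lid wrist [ 0.45175657 -0.3080551 ] 0.46607980132102966
```

View pics/w5.png

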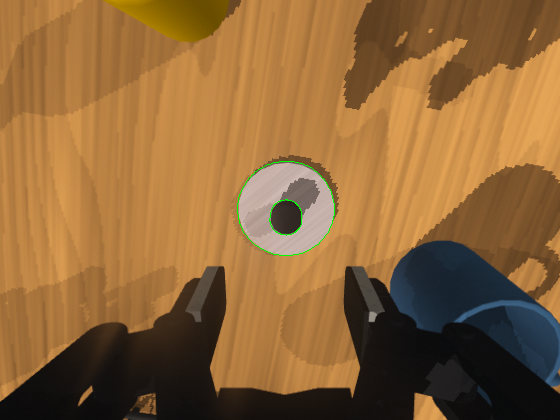

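Lid centred at (286,208), knob (286,217), matching the model; mug at (480,300) well clear. Descend to 9 mm and grip the knob.

servo_tool(
  motion=[
    [[-0.001, 0.003, 0.03, -0.1, 0, 0, 0.6], [-0.001, 0.003, 0.06, -0.1, 0, 0, 0.6], [-0.001, 0.003, 0.085, -0.1, 0, 0, 0.6], [-0.002, 0.0025, 0.1, -0.1, 0, 0, 0.6], [-0.002, 0.0025, 0.1085, -0.1, 0, 0, 0.6], [-0.002, 0.0025, 0.1085, -0.1, 0, 0, 0.6], [-0.002, 0.0025, 0.1085, -0.1, 0, 0, 0.6], [-0.002, 0.0025, 0.1085, -0.1, 0, 0, 0.6]],
  ],
)

```text
t: 19.15
eef_pos: [0.4532, -0.3091, 0.0119]
tool_rot: [0.001, 0.643, 0.766, 0.0]
contact_force: [0.2, -0.5, 0.6]
gripper_width: 0.601
grasp_force: 0.0
```

```bash
python3 plan.py .452,-.3075,.009; python3 jfit.py ramekin .018 .635 .0507; python3 jfit.py shaker .022 .6504 -.0487;  python3 jfit.py jam_jar .022 .6168 .1485
```

```text
t 19.15 p [ 0.4532 -0.3091  0.0119] q [ 0.13  0.63  0.47  2.03 -0.51  0.59  1.12] F [ 0.2 -0.5  0.6] w 0.601 gf 0.0
.452,-.3075,.009 -> [ 0.0018 -0.0009  0.0029] [0.02 0.01 0.07]
both (array([0.63532534, 0.05049568]), np.float64(4.122027397155762))
top (array([0.63541389, 0.05045041]), np.float64(0.19406242668628693))
side (array([ 0.59465015, -0.00756398]), np.float64(2.336167812347412))
both (array([ 0.65266772, -0.04936218]), np.float64(4.280117511749268))
top (array([ 0.652696  , -0.04949874]), np.float64(0.2949552536010742))
side (array([ 0.59666623, -0.03026773]), np.float64(2.0937111377716064))
both (array([0.61545865, 0.15165885]), np.float64(5.575150489807129))
top (array([0.6154727 , 0.15174229]), np.float64(0.5798846483230591))
side (array([0.63490826, 0.10058056]), np.float64(3.80661940574646))
```

All placements fine in the unoccluded top view. Fine-adjust and close on the knob.

servo_tool(
  motion=[
    [[0.002, -0.001, 0.0025, 0, 0, 0, 0.6], [0.002, -0.001, 0.0025, 0, 0, 0, 0.6], [0.002, -0.001, 0.0025, 0, 0, 0, 0], [0.002, -0.001, 0.0025, 0, 0, 0, 0], [0.002, -0.001, 0.0025, 0, 0, 0, 0], [0.002, -0.001, 0.0025, 0, 0, 0, 0], [0.002, -0.001, 0.0025, 0, 0, 0, 0], [0.002, -0.001, 0.0025, 0, 0, 0, 0], [0.002, -0.001, 0.0025, 0, 0, 0, 0]],
  ],
  grip_force=40,
)

```text
t: 20.2
eef_pos: [0.4508, -0.3071, 0.0083]
tool_rot: [0.0, 0.643, 0.766, 0.0]
contact_force: [-1.2, 0.7, 3.3]
gripper_width: 0.235
grasp_force: 39.2
```

```bash
python3 plan.py .452,-.3075,.15 .5,-.2,.2 .6345,.0503,.2 .6345,.0503,.08
```

```text
t 20.2 p [ 0.4508 -0.3071  0.0083] q [ 0.13  0.64  0.46  2.04 -0.51  0.58  1.12] F [-1.2  0.7  3.3] w 0.235 gf 39.2
.452,-.3075,.15 -> [-0.0006  0.0011 -0.1417] [ 0.   -0.    0.07]
.5,-.2,.2 -> [ 0.097   0.067  -0.1916] [ 0.   -0.    0.07]
.6345,.0503,.2 -> [ 0.3202  0.2428 -0.1916] [ 0.   -0.    0.07]
.6345,.0503,.08 -> [ 0.3202  0.2428 -0.0716] [ 0.   -0.    0.07]
```

servo_tool(
  motion=[
    [[0, 0, -0.03, 0, 0, 0, 0], [0, 0, -0.06, 0, 0, 0, 0], [0, 0, -0.1, 0, 0, 0, 0], [0.01, 0.008, -0.14, 0, 0, 0, 0], [0.03, 0.023, -0.17, 0, 0, 0, 0], [0.055, 0.042, -0.19, 0, 0, 0, 0], [0.083, 0.063, -0.192, 0, 0, 0, 0], [0.111, 0.084, -0.192, 0, 0, 0, 0], [0.139, 0.105, -0.192, 0, 0, 0, 0], [0.167, 0.126, -0.192, 0, 0, 0, 0], [0.195, 0.148, -0.192, 0, 0, 0, 0], [0.223, 0.169, -0.192, 0, 0, 0, 0], [0.251, 0.19, -0.192, 0, 0, 0, 0], [0.279, 0.211, -0.192, 0, 0, 0, 0], [0.305, 0.231, -0.192, 0, 0, 0, 0], [0.3205, 0.243, -0.19, 0, 0, 0, 0], [0.3205, 0.243, -0.17, 0, 0, 0, 0], [0.3205, 0.243, -0.14, 0, 0, 0, 0], [0.3205, 0.243, -0.12, 0, 0, 0, 0], [0.3205, 0.243, -0.12, 0, 0, 0, 0]],
  ],
)

```text
t: 21.87
eef_pos: [0.6312, 0.05, 0.1235]
tool_rot: [-0.002, 0.643, 0.766, -0.003]
contact_force: [-0.9, 0.3, -0.2]
gripper_width: 0.237
grasp_force: 39.4
```

```bash
python3 plan.py .6345,.0503,.082 .6345,.0503,.0715
```

```text
t 21.87 p [0.6312 0.05   0.1235] q [-0.56  0.58  0.54  1.77 -0.37  0.9   0.31] F [-0.9  0.3 -0.2] w 0.237 gf 39.4
.6345,.0503,.082 -> [-0.0002  0.0037  0.0414] [-0.1   0.01  0.06]
.6345,.0503,.0715 -> [-0.0002  0.0038  0.0519] [-0.1   0.01  0.06]
```

servo_tool(
  motion=[
    [[0, 0.001, 0.015, 0, 0, 0, 0], [0, 0.001, 0.03, 0, 0, 0, 0], [0, 0.001, 0.04, 0, 0, 0, 0], [0, 0.001, 0.04, 0, 0, 0, 0], [0, 0.001, 0.04, 0, 0, 0, 0], [0, 0.001, 0.04, 0, 0, 0, 0]],
  ],
)

```text
t: 22.37
eef_pos: [0.6364, 0.0505, 0.0894]
tool_rot: [0.001, 0.643, 0.766, 0.001]
contact_force: [-0.5, 0.1, -0.9]
gripper_width: 0.236
grasp_force: 39.4
```

```bash
python3 plan.py .6345,.0503,.0713
python3 - <<'E'
from h import *
o=bot.get_obs(); z=o["eef_pos"][2]-.0083
c=cam("side"); f=lambda c,p:[hull(c,cyl("lid",*p,z))]; print(z,fit([c],f,[.634,.05],[.003,.003]))
g=lambda c,p:[hull(c,cyl("ramekin",*p,.018))]; print(fit([c],g,[.634,.05],[.003,.003]))
im=c["img"]; u,v=proj(c,[[.634,.05,.06]])[0].astype(int)
cv2.imwrite("pics/s4.png",cv2.resize(im[v-60:v+60,u-75:u+75,::-1],None,fx=4,fy=4,interpolation=cv2.INTER_CUBIC))
E
```

```text
t 22.37 p [0.6364 0.0505 0.0894] q [-0.54  0.63  0.51  1.79 -0.4   0.83  0.34] F [-0.5  0.1 -0.9] w 0.236 gf 39.4
.6345,.0503,.0713 -> [ 0.0001 -0.0019  0.0181] [0.02 0.   0.06]
0.08106459621869466 (array([0.6353771 , 0.05070587]), np.float64(0.6317887306213379))
(array([0.63213725, 0.05137258]), np.float64(0.41411101818084717))
```

View pics/s4.png

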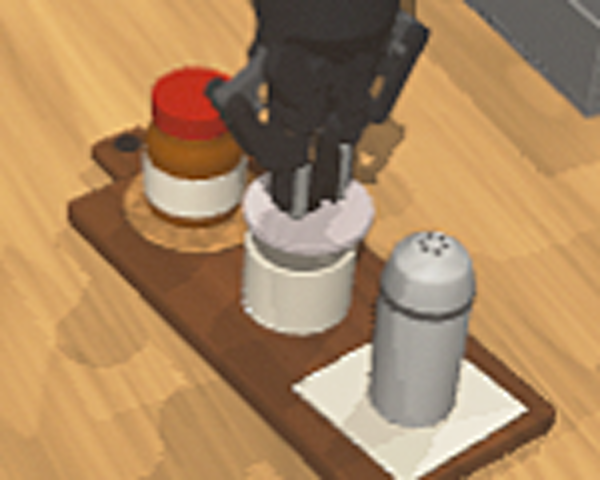

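Lid level above the ramekin, its centre about 3 mm ahead of the ramekin in x. Correct, lower gently.

servo_tool(
  motion=[
    [[0.001, -0.0025, 0.005, 0, 0, 0, 0], [0.001, -0.0025, 0.009, 0, 0, 0, 0], [0.001, -0.0025, 0.012, 0, 0, 0, 0], [0.001, -0.0025, 0.014, 0, 0, 0, 0], [0.001, -0.0025, 0.016, 0, 0, 0, 0], [0.001, -0.0025, 0.016, 0, 0, 0, 0], [0.001, -0.0025, 0.016, 0, 0, 0, 0], [0.001, -0.0025, 0.016, 0, 0, 0, 0]],
  ],
)

```text
t: 23.08
eef_pos: [0.6331, 0.0514, 0.0723]
tool_rot: [0.0, 0.643, 0.766, 0.0]
contact_force: [-0.2, 0.6, -1.2]
gripper_width: 0.234
grasp_force: 39.4
```

```bash
python3 plan.py .6342,.0505,.0713
python3 - <<'E'
from h import *
o=bot.get_obs(); z=o["eef_pos"][2]-.0083
c=cam("side"); f=lambda c,p:[hull(c,cyl("lid",*p,z))]; print(z,fit([c],f,[.634,.05],[.003,.003]))
E
```

```text
t 23.08 p [0.6331 0.0514 0.0723] q [-0.53  0.65  0.5   1.8  -0.41  0.8   0.35] F [-0.2  0.6 -1.2] w 0.234 gf 39.4
.6342,.0505,.0713 -> [-0.001   0.0009  0.001 ] [0.   0.   0.07]
0.06399183196693448 (array([0.63062283, 0.04846418]), np.float64(0.595794677734375))
```

servo_tool(
  motion=[
    [[0, 0.001, 0, 0, 0, 0, 0], [0, 0.001, 0, 0, 0, 0, 0], [0, 0.001, 0.0015, 0, 0, 0, 0], [0, 0.001, 0.0015, 0, 0, 0, 0], [0, 0.001, 0.0015, 0, 0, 0, 0], [0, 0.001, 0.0015, 0, 0, 0, 0.5], [0, 0.001, 0.0015, 0, 0, 0, 0.6], [0, 0.001, 0.0015, 0, 0, 0, 0.6], [0, 0.001, 0.0015, 0, 0, 0, 0.6], [0, 0.001, -0.01, 0, 0, 0, 0.6], [0, 0.001, -0.03, 0, 0, 0, 0.6], [0, 0.001, -0.06, 0, 0, 0, 0.6], [0, 0.001, -0.1, 0, 0, 0, 0.6], [0, 0.001, -0.14, 0, 0, 0, 0.6], [0, 0.001, -0.14, 0, 0, 0, 0.6], [0, 0.04, -0.16, 0, 0, 0, 0.6], [0, 0.08, -0.17, 0, 0, 0, 0.6], [0, 0.12, -0.17, 0, 0, 0, 0.6], [0, 0.15, -0.17, 0, 0, 0, 0.6], [0, 0.15, -0.17, 0, 0, 0, 0.6]],
  ],
)

```text
t: 24.8
eef_pos: [0.7846, 0.0793, 0.2408]
tool_rot: [0.001, 0.642, 0.767, 0.0]
contact_force: [-1.4, -0.8, -1.2]
gripper_width: 0.597
grasp_force: 0.0
```

```bash
python3 plan.py
python3 - <<'E'
from h import *
s=cam("side"); t=cam("top")
i0=s["img"].copy()
F={"lid":(lambda c,p:[hull(c,cyl("lid",*p,.063))],.634,.051),"ram":(lambda c,p:[hull(c,cyl("ramekin",*p,.018))[:]],.634,.051),"jar":(lambda c,p:[hull(c,cyl("jam_jar",*p,.022))],.6155,.151),"shaker":(lambda c,p:[hull(c,cyl("shaker",*p,.022))],.651,-.049)}
for n,(f,x,y) in F.items():
    for k,c in(("side",s),("top",t)):
        p,q=fit([c],f,[x,y],[.003,.003]); print(n,k,np.round(p,4),round(q,2))
u,v=proj(s,[[.634,.05,.06]])[0].astype(int)
cv2.imwrite("pics/s5.png",cv2.resize(i0[v-75:v+75,u-95:u+95,::-1],None,fx=4,fy=4,interpolation=cv2.INTER_CUBIC))
E
```

```text
t 24.8 p [0.7846 0.0793 0.2408] q [-0.49  0.72  0.57  1.24 -0.38  1.28  0.25] F [-1.4 -0.8 -1.2] w 0.597 gf 0.0
lid side [0.6315 0.0497] 0.32
lid top [0.6351 0.0505] 0.3
ram side [0.6325 0.0521] 0.95
ram top [0.641  0.0474] 0.8
jar side [0.6139 0.1494] 0.49
jar top [0.6188 0.1532] 2.83
shaker side [ 0.6516 -0.0472] 0.26
shaker top [ 0.6527 -0.0492] 0.25
```

View pics/s5.png

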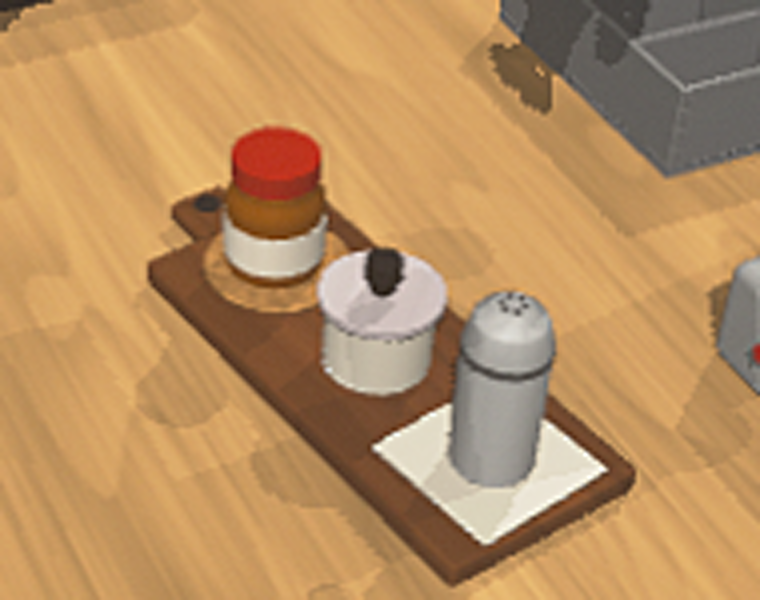

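Everything stands as asked: jar (275,215) on the cork, lid knob-up at (383,290) on the ramekin, shaker (497,390) on the white mat. All are within about 3 mm of target and the arm is clear.

```bash
python3 -c "
from station import bot
print(bot.hand_in())"
```

```text
the job is handed in; nothing more can be done
None
```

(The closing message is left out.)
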